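# Check the brake lever of the microscope cart

## Robot

A 6-joint arm with a two-finger parallel gripper is mounted at the origin on the work surface. World frame = base frame: x ahead of the robot, y to its left, z up, the work surface at z = 0. Lengths are in m, angles in degrees, forces in N, time in s.
With the tool pointing down it reaches from about 0.3 to 0.75 m from the base axis. Payload 8.5 kg.
Tool frame: the origin (TCP) lies at the very end of the fingers, on their centre line; the grasp point (between the pads) lies 19 mm behind it (env.grip_depth is the z of the grasp point in the tool frame, in m); z points along the fingers, y is the direction in which the jaws open and shut (so a half turn about z gives the same grasp; the last joint's range is limited). The gripper opens to 85 mm and grips with 20 to 120 N. Pads are 22 mm wide; open, the fingers measure 114 mm over their backs; the gripper's body (76 mm by 85 mm) begins 54 mm behind the grasp point. The pads swing forward as they close: fully open they stand 13 mm farther back than shut.
Start: joints at [-86.362, 21.807, 74.336, -0, 83.858, -12.336], TCP at [0.151, -0.529, 0.231] pointing down, gripper open.
Joint ranges: [-178.18, 178.18], [-50.72, 133.34], [12.68, 142.11], [-81.47, 261.47], [9.98, 163.14], [-165.26, 165.26]. Speed limits (degrees/s): [136.94, 136.94, 180, 180, 180, 180].

## Interface

Orientations are given as a 3x3 rotation matrix whose columns are the frame's x, y, z axes.
In Python, from rig import env gives the robot as it stands.
- The arm moves only by the tool apply_moves, never from a script. Its argument "plan" is a list of rows, each an object of numbers: "tx", "ty", "tz": the shift along the world's x, y, z in mm; "rx", "ry", "rz": the turn, a rotation vector about the world's x, y, z in rad; "jaw": the opening, from -1 (shut) to 1 (fully open). A call has 1 to 12 rows; each row is the pose to reach, as a shift and turn from the pose measured when the call began; what a row does not reach only later rows make up. A row lasts 1/10 s, in which the tool goes at most 50 mm and 8.59 degrees, less where a joint would pass 70% of its speed; a pose out of reach is approached as far as the arm can. A call with a gripper value outside its range is refused whole. The fingers move at their own pace and stop on an object; "grip_force" is the grip in N (left out, the last holds). Time passes only in rows, so rows that repeat a pose let the fingers close. It gives the time, the measured TCP pose, the force and the opening at its end, in the units of the state.
- env.observe(): the state, without advancing time (a new reading comes with each control period).
- env.get_image(name): name is "scene" or "side" or "wrist"; returns a dict with "image" (384x512x3 uint8, red, green, blue), "intrinsics" (3x3 intrinsics, pixels), "world_from_camera" (4x4, takes a point from camera to world coordinates). Camera axes: x right, y up, looking along -z (the intrinsics and any distortion apply to the point x, -y, -z); pixel columns grow to the right and rows downward; lengths in m; the calibration is good to about 2 mm. A picture is of the moment at which its call begins. There is no depth.
- env.close_job(): hands the job in, once; it reports no verdict.
The state is a dict: "time_s": time; "q": joint angles; "qvel": joint speeds; "joint_efforts": joint torques, N m; "position": TCP position; "tool_rot": TCP orientation; "ft_force": force on the tool from outside, world axes, zero at the start; "wrist_torque": the same for the moment, N m; "grip_width": finger opening in m.
Only numpy, scipy, OpenCV 4.12 (cv2) and the standard library are available. Lean on these libraries where they do the work, as an engineer would, in place of code of your own. Each camera call takes 0.05 s, during which the arm holds its last target.

## Task

Check the hand brake of the microscope cart: with the outside of the fingers, press the silver lever in towards the black bar until it comes to its stop, keep it there for a moment, and let it spring fully back out with the fingers clear of it. Then press it in to its stop a second time and finish while still holding it there, so that the gap to the bar can be inspected. Press only on the lever's outer side and do not force it against its stop; do not reach between lever and bar, do not touch the bar, and leave everything lying around where it is.

Things in the scene. Friction and masses are not known exactly. Their poses are not given: they have to be found in the camera images.
- stand: fixed blue-grey stand plate, 220 (its x) x 320 (its y) x 12 thick. Origin: centre of its underside, on the bench. In its frame the bar lies along y at x = 30, z = 120, on posts at y = 125 and -125. Its -x side faces roughly the robot (yaw within 0.5 rad); the lever is on the bar's -x side and is pressed in towards +x. Nothing of the handle is higher than 140
- bar: fixed horizontal handle bar with black rubber grip, 32 dia, 270 long, along its own y (same axes as the stand), axis 120 above the bench. Origin: middle of the axis. Not to be touched
- brake_lever (a joint): turn of the lever about its upright pivot (rad). 0 = let out: free end splayed 0.35 rad away from the bar. Grows as it is pressed in; 0.35 = at its hard stop, parallel to the bar, 20 mm gap left. A spring pushes back: 1.6 N at rest to 6.5 N at the stop, at press_point. Fully in: above 0.33; fully out: below 0.03
- lever_pivot (a point): on the lever's upright pivot axis, 120 above the bench, at x = -15, y = 95 in the stand's frame. Has the lever's axes: at joint value q they are the stand's turned by q - 0.35 about z. From here the silver blade, 12 thick (x), 24 tall (108 to 132 above the bench), runs 158 along its -y and ends in a red rounded tip of 20 dia
- press_point (a point): point on the lever's outer face (away from the bar, facing roughly the robot), at mid height, 120 above the bench: the place to press. At x = -6, y = -110 from lever_pivot, same axes; -x points out of the face. Travels 38 mm from rest to stop. The lever's inner side (+x, red strip 3 thick) is not to be touched
- wrench_flat: flat steel spanner, about 150 long, 26 wide, 7 thick, lying on the stand plate behind the bar (bystander). Origin: centre of its underside
- oil_bottle: amber immersion-oil bottle, 32 dia, 65 tall, standing on the stand plate behind the bar (bystander). Origin: centre of its underside
- lock_ring: brass lock ring, 32 dia, 10 tall, lying on the stand plate near its front corner on the pivot side (bystander). Origin: centre of its underside
- jar: white specimen jar with blue lid, 64 dia, 85 tall, on the bench (bystander). Origin: centre of its underside
- eyepiece: steel microscope eyepiece, 38 dia, 62 tall, standing on the bench (bystander). Origin: centre of its underside
- slide_box: blue slide box, 85 x 105 x 34, on the bench (bystander). Origin: centre of its underside
- dish: shallow glass dish, 90 dia, 16 tall, on the bench (bystander). Origin: centre of its underside

How it is judged:
By the outcome, as a careful person would: the job done as asked, in the order asked, and still so for the second after the job is handed in, while the arm keeps its last pose, push and grip.
It also fails if it takes over 48 s, if anything falls off the work surface, if the arm or the gripper's body presses on something with over 40 N, if the wrist force passes 120 N, or if a joint passes its speed limit or range.

## Working session

There is one attempt and no reset: what is moved stays moved. The work goes in short steps, Python scripts to look and compute and a tool call to move; the robot and the scene stay as the last step left them, time stands still between calls to the robot, and variables do not carry over. Pictures are saved under pics/ and viewed, and the job is handed in when it is done.

Besides the shell and the picture viewer there is one more tool, called as name(argument=value, ...), one argument or row to a line, values as JSON. apply_moves: Moves the arm, as the interface text tells. Its arguments: {"type":"object","properties":{"plan":{"type":"array","items":{"type":"object","properties":{"tx":{"type":"number"},"ty":{"type":"number"},"tz":{"type":"number"},"rx":{"type":"number"},"ry":{"type":"number"},"rz":{"type":"number"},"jaw":{"type":"number"}}}},"grip_force":{"type":"number"}},"required":["plan"]}

```bash
ls; mkdir -p pics
python3 - <<'E'
from rig import env
import cv2,json
for n in("scene","side","wrist"):
    d=env.get_image(n); cv2.imwrite(f"pics/{n}0.png",d["image"][:,:,::-1])
    print(n,d["intrinsics"],d["world_from_camera"].round(4), [k for k in d])
print(env.observe())
E
```

```text
pics
scene [[394.53299327   0.         256.29705125]
 [  0.         394.53299327 194.4448046 ]
 [  0.           0.           1.        ]] [[-0.9018 -0.3402  0.2666  0.9026]
 [ 0.4319 -0.7322  0.5266  0.5933]
 [ 0.0161  0.59    0.8073  0.9981]
 [ 0.      0.      0.      1.    ]] ['image', 'intrinsics', 'world_from_camera']
side [[469.01694317   0.         253.30767758]
 [  0.         469.01694317 181.8390249 ]
 [  0.           0.           1.        ]] [[ 0.9732  0.1349 -0.1864  0.3386]
 [-0.2292  0.4997 -0.8353 -1.1272]
 [-0.0195  0.8556  0.5173  0.8045]
 [ 0.      0.      0.      1.    ]] ['image', 'intrinsics', 'world_from_camera']
wrist [[309.95250286   0.         254.93530699]
 [  0.         309.95250286 193.79663036]
 [  0.           0.           1.        ]] [[ 0.2746  0.9243  0.265   0.2173]
 [-0.9616  0.2643  0.0744 -0.5095]
 [-0.0013 -0.2752  0.9614  0.3733]
 [ 0.      0.      0.      1.    ]] ['image', 'intrinsics', 'world_from_camera']
{'time_s': 0.15, 'q': array([-8.63631733e+01,  2.18315852e+01,  7.43722043e+01,  5.28126641e-04,
        8.38600178e+01, -1.23373730e+01]), 'qvel': array([ 0.05594494, -0.03729935, -0.08224411, -0.07188448,  0.02226932,
        0.0023218 ]), 'joint_efforts': array([ 3.01234293e-03, -4.48622954e+01, -2.31342673e+01, -9.00154328e-05,
        3.82824917e-03, -1.48838279e-05]), 'position': array([ 0.15133281, -0.52852976,  0.23087381]), 'tool_rot': array([[ 9.61385998e-01,  2.75203485e-01, -6.14945746e-05],
       [ 2.75203382e-01, -9.61385387e-01,  1.11198486e-03],
       [ 2.46902123e-04, -1.08597019e-03, -9.99999380e-01]]), 'ft_force': array([ 0.63600606, -0.28485961, -0.02848829]), 'wrist_torque': array([-0.01947505,  0.06943048, -0.00884151]), 'grip_width': 0.0852095069552486}
```

View pics/scene0.png

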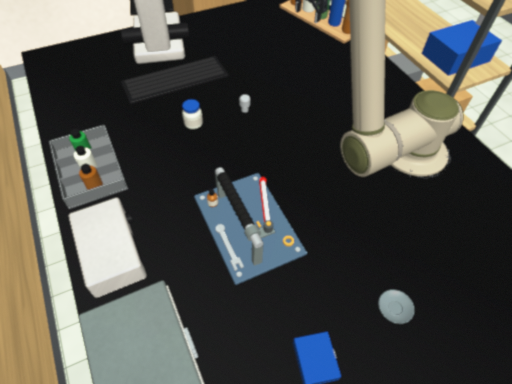

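View pics/side0.png

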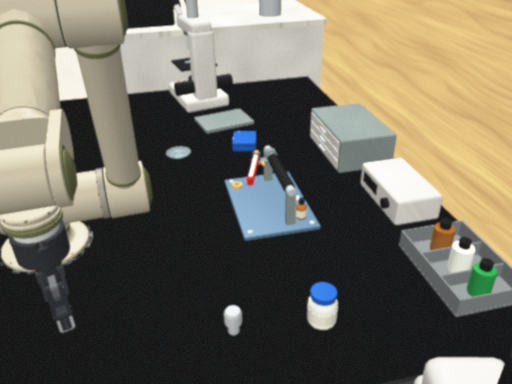

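View pics/wrist0.png

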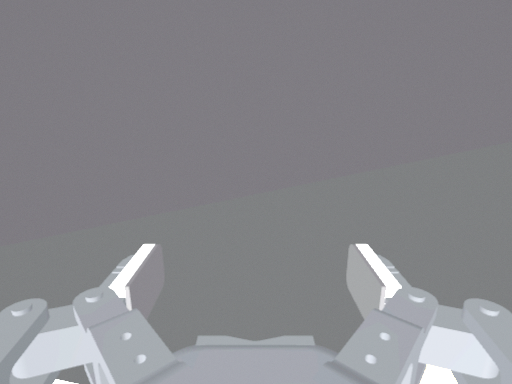

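The scene view shows the plate at about (250,227) with the lever (silver/red) on the robot's side. The side view shows the plate at about (270,205). Next I'll enlarge crops of both.

Run:
```python
import cv2
a=cv2.imread("pics/scene0.png")[160:290,185:315]; cv2.imwrite("pics/sc_crop.png",cv2.resize(a,None,fx=4.6,fy=4.6,interpolation=cv2.INTER_CUBIC))
a=cv2.imread("pics/side0.png")[140:245,215:325]; cv2.imwrite("pics/si_crop.png",cv2.resize(a,None,fx=5.5,fy=5.5,interpolation=cv2.INTER_CUBIC))
```

```text
(no output)
```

View pics/sc_crop.png

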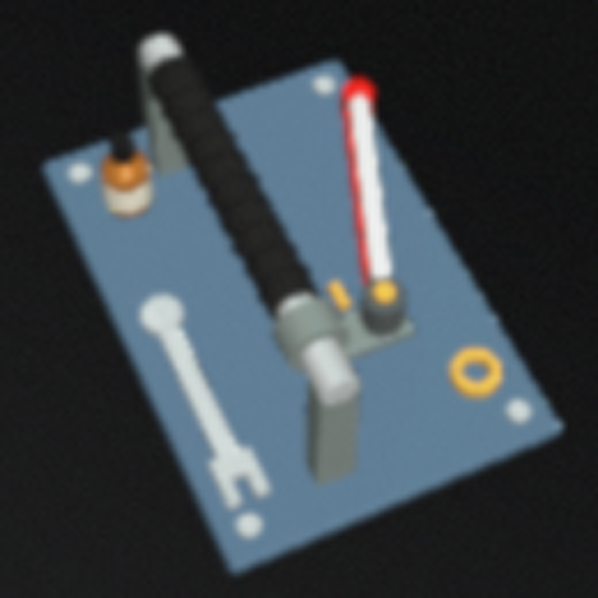

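View pics/si_crop.png

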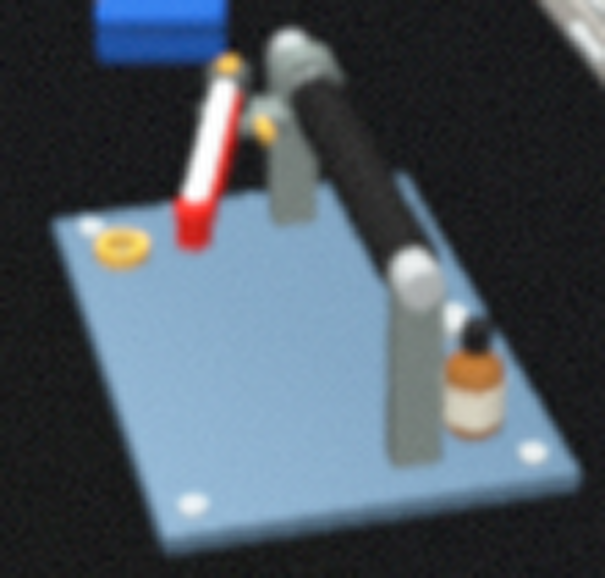

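```bash
cat > h.py <<'E'
import numpy as np
from rig import env
def proj(d,P):
    P=np.atleast_2d(P); T=np.linalg.inv(d["world_from_camera"]); c=P@T[:3,:3].T+T[:3,3]
    c=np.c_[c[:,0],-c[:,1],-c[:,2]]@d["intrinsics"].T; return c[:,:2]/c[:,2:]
def stand(p,L):
    L=np.atleast_2d(L); c,s=np.cos(p[2]),np.sin(p[2])
    return np.c_[p[0]+c*L[:,0]-s*L[:,1],p[1]+s*L[:,0]+c*L[:,1],L[:,2]]
def lever(q,L): # points in lever axes -> stand
    L=np.atleast_2d(L);a=q-.35;c,s=np.cos(a),np.sin(a)
    return np.c_[-.015+c*L[:,0]-s*L[:,1],.095+s*L[:,0]+c*L[:,1],.12+L[:,2]]
E
python3 - <<'E'
from h import *
import cv2
from scipy.optimize import least_squares
D={n:env.get_image(n) for n in("scene","side")}
def un(pts,f,o): return (np.array(pts,float)+.5)/f-.5+o
L=np.array([[-.11,.16,.012],[-.11,-.16,.012],[.11,-.16,.012],[.11,.16,.012]])
lt=lever(0,[[0,-.158,.012]]) ; bt=[]
X={"scene":un([(563,428),(340,60),(43,163),(232,573)],4.6,[185,160]),"side":un([(52,222),(165,540),(580,475),(402,175)],5.5,[215,140])}
tip={"scene":un([(358,91)],4.6,[185,160]),"side":un([(194,208)],5.5,[215,140])}
for names in(["scene"],["side"],["scene","side"]):
    f=lambda p:np.concatenate([(proj(D[n],stand(p,L))-X[n]).ravel() for n in names])
    r=least_squares(f,[.5,0,0]);print(names,r.x.round(4),r.fun.round(1))
p=r.x;np.save("p.npy",p)
for n in D:
    print(n,"tip",proj(D[n],stand(p,lt)),tip[n])
    im=D[n]["image"][:,:,::-1].copy(); im=cv2.resize(im,None,fx=4,fy=4,interpolation=cv2.INTER_CUBIC)
    def line(A,col):
        q=proj(D[n],stand(p,A));q=((q+.5)*4-.5).round().astype(int);cv2.polylines(im,[q.reshape(-1,1,2)],True,col,1)
    line(L,(0,255,255)); line([[.03,.135,.136],[.03,-.135,.136]],(0,255,0))
    b=[[-.006,0],[-.006,-.158],[.006,-.158],[.006,0]]
    for z in(.012,-.012): line(lever(0,[x+[z] for x in b]),(255,0,255))
    c=((proj(D[n],stand(p,[[0,0,.05]]))[0])*4).astype(int)
    cv2.imwrite(f"pics/ov_{n}.png",im[c[1]-290:c[1]+290,c[0]-300:c[0]+300])
print(stand(p,lever(0,[[-.006,-.11,0]])),stand(p,lever(.35,[[-.006,-.11,0]])),stand(p,lever(0,[[0,0,0]])))
E
```

```text
['scene'] [ 0.644   0.0324 -0.0082] [ 0.2  0.3 -0.1 -0.3 -0.1  0.1 -0.1 -0.2]
['side'] [ 0.6426  0.0305 -0.003 ] [-0.3 -0.2 -0.4  0.2  0.5 -0.1  0.2 -0.3]
['scene', 'side'] [ 0.6435  0.0319 -0.0062] [ 0.4  0.  -0.2 -0.5 -0.1  0.   0.2 -0.5  0.1 -0.5 -0.4 -0.2  0.5 -0.3
  0.5 -0.5]
scene tip [[262.35933596 176.4188516 ]] [[262.43478261 179.39130435]]
side tip [[249.25211335 178.59728892]] [[249.86363636 177.40909091]]
[[0.58508659 0.02595975 0.12      ]] [[0.62238672 0.01700173 0.12      ]] [[0.62906918 0.12696238 0.12      ]]
```

View pics/ov_scene.png

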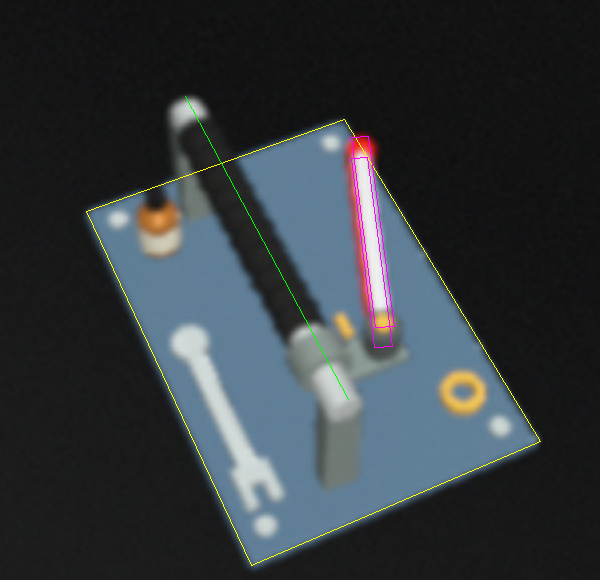

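View pics/ov_side.png

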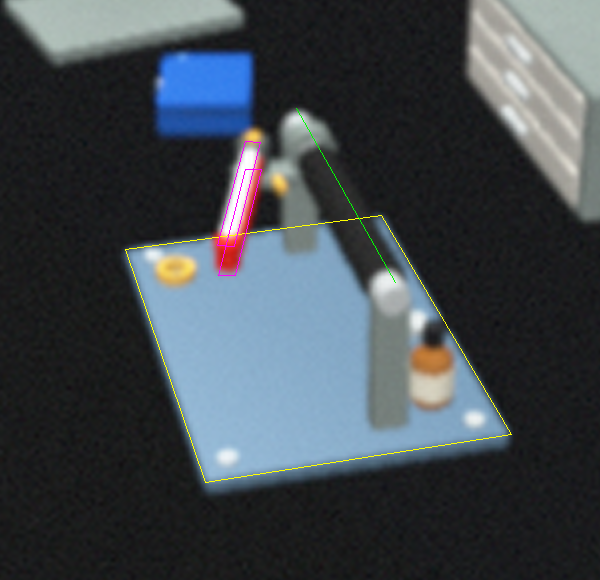

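The plate fit agrees between cameras to within 2 mm: centre (0.6435, 0.032), yaw about -0.006. The lever overlay also lines up. I'll press with the +x flank of the shut fingers, tool pointing down. First move: shut the jaws and travel high.

apply_moves(
  plan=[
    {"tx":20,"ty":40,"tz":0,"rz":-0.1,"jaw":-1},
    {"tx":50,"ty":80,"tz":0,"rz":-0.2,"jaw":-1},
    {"tx":80,"ty":120,"tz":0,"rz":-0.3,"jaw":-1},
    {"tx":110,"ty":160,"tz":0,"rz":-0.4,"jaw":-1},
    {"tx":140,"ty":200,"tz":0,"rz":-0.5,"jaw":-1},
    {"tx":165,"ty":240,"tz":0,"rz":-0.6,"jaw":-1},
    {"tx":190,"ty":280,"tz":0,"rz":-0.635,"jaw":-1},
    {"tx":220,"ty":320,"tz":0,"rz":-0.635,"jaw":-1},
    {"tx":250,"ty":360,"tz":0,"rz":-0.635,"jaw":-1},
    {"tx":280,"ty":400,"tz":0,"rz":-0.635,"jaw":-1},
    {"tx":305,"ty":440,"tz":0,"rz":-0.635,"jaw":-1},
    {"tx":330,"ty":480,"tz":0,"rz":-0.635,"jaw":-1},
  ],
  grip_force=40,
)

```text
validation failed for argument at $.pl...
```

apply_moves(
  plan=[
    {"tx":15,"ty":15,"jaw":-1},
    {"tx":15,"ty":15,"jaw":-1},
  ],
)

```text
validation failed for argument at $.pl...
```

```bash
cat >> h.py <<'E'
p=np.load("p.npy")
def tgt(q,off,z,H=.011):
    """TCP pose to touch press point at joint q, with standoff off; as shift from now (mm) and rz"""
    P=stand(p,lever(q,[[-.006-H-off,-.11,0]]))[0];P[2]=z
    o=env.observe();R=o["tool_rot"]
    yaw=np.arctan2(R[1,0],R[0,0]);w=p[2]+q-.35
    return ((P-o["position"])*1000).round(1),round(w-yaw,4)
def st():
    o=env.observe();print("t",o["time_s"],"pos",o["position"].round(4),"F",o["ft_force"].round(2),"w",round(o["grip_width"],4),"z",o["tool_rot"][:,2].round(4))
E
python3 -c "
from h import *
st();print(tgt(0,.03,.1), env.observe()['q'].round(1))"
```

```text
t 0.25 pos [ 0.1514 -0.5286  0.2311] F [-1.   -0.38 -0.65] w 0.085 z [-0.e+00  7.e-04 -1.e+00]
(array([ 395.3,  568.9, -131.1]), np.float64(-0.635)) [-86.4  21.8  74.4   0.   83.9 -12.3]
```

The call failed validation, probably because rows must carry every key. I'll retry with full rows.

apply_moves(
  plan=[
    {"tx":20,"ty":40,"tz":0,"rx":0,"ry":0,"rz":-0.1,"jaw":-1},
    {"tx":50,"ty":80,"tz":0,"rx":0,"ry":0,"rz":-0.2,"jaw":-1},
    {"tx":80,"ty":120,"tz":0,"rx":0,"ry":0,"rz":-0.3,"jaw":-1},
    {"tx":110,"ty":160,"tz":0,"rx":0,"ry":0,"rz":-0.4,"jaw":-1},
    {"tx":140,"ty":200,"tz":0,"rx":0,"ry":0,"rz":-0.5,"jaw":-1},
    {"tx":165,"ty":240,"tz":0,"rx":0,"ry":0,"rz":-0.6,"jaw":-1},
    {"tx":190,"ty":280,"tz":0,"rx":0,"ry":0,"rz":-0.635,"jaw":-1},
    {"tx":220,"ty":320,"tz":0,"rx":0,"ry":0,"rz":-0.635,"jaw":-1},
    {"tx":250,"ty":360,"tz":0,"rx":0,"ry":0,"rz":-0.635,"jaw":-1},
    {"tx":280,"ty":400,"tz":0,"rx":0,"ry":0,"rz":-0.635,"jaw":-1},
    {"tx":305,"ty":440,"tz":0,"rx":0,"ry":0,"rz":-0.635,"jaw":-1},
    {"tx":330,"ty":480,"tz":0,"rx":0,"ry":0,"rz":-0.635,"jaw":-1},
  ],
  grip_force=40,
)

```text
time_s: 1.45
position: [0.4821, -0.0466, 0.2311]
tool_rot: [[0.937, -0.348, 0.001], [-0.348, -0.937, 0.0], [0.0, -0.001, -1.0]]
ft_force: [0.7, 0.3, 0.2]
grip_width: 0.0001
```

apply_moves(
  plan=[
    {"tx":22,"ty":29,"tz":0,"rx":0,"ry":0,"rz":0,"jaw":-1},
    {"tx":43,"ty":58,"tz":0,"rx":0,"ry":0,"rz":0,"jaw":-1},
    {"tx":64,"ty":87,"tz":0,"rx":0,"ry":0,"rz":0,"jaw":-1},
    {"tx":64,"ty":87,"tz":-30,"rx":0,"ry":0,"rz":0,"jaw":-1},
    {"tx":64,"ty":87,"tz":-65,"rx":0,"ry":0,"rz":0,"jaw":-1},
    {"tx":64,"ty":87,"tz":-100,"rx":0,"ry":0,"rz":0,"jaw":-1},
    {"tx":64,"ty":87,"tz":-131,"rx":0,"ry":0,"rz":0,"jaw":-1},
    {"tx":64,"ty":87,"tz":-131,"rx":0,"ry":0,"rz":0,"jaw":-1},
  ],
)

```text
time_s: 2.25
position: [0.5441, 0.0406, 0.0967]
tool_rot: [[0.937, -0.349, -0.007], [-0.349, -0.937, 0.002], [-0.007, 0.001, -1.0]]
ft_force: [0.8, -0.0, 0.6]
grip_width: -0.0001
```

Run:
```python
from h import *
import cv2
st()
for q,off in((0,0),(.1,0),(.2,0),(.3,0),(.33,0),(.35,0)): print(q,tgt(q,off,.1))
ims=[]
for n,(x,y,w,h) in {"scene":(185,140,150,130),"side":(195,110,150,130)}.items():
    a=env.get_image(n)["image"][y:y+h,x:x+w,::-1]; ims.append(cv2.resize(a,None,fx=2.6,fy=2.6,interpolation=cv2.INTER_CUBIC))
cv2.imwrite("pics/pre.png",np.hstack(ims)); cv2.imwrite("pics/prew.png",env.get_image("wrist")["image"][:,:,::-1])
```

```text
t 2.25 pos [0.5441 0.0406 0.0967] F [ 0.82 -0.03  0.61] w -0.0001 z [-0.0073  0.0015 -1.    ]
0 (array([ 30.7, -10.8,   3.3]), np.float64(-0.0002))
0.1 (array([ 40.7, -15.8,   3.3]), np.float64(0.0998))
0.2 (array([ 51.1, -19.7,   3.3]), np.float64(0.1998))
0.3 (array([ 61.8, -22.5,   3.3]), np.float64(0.2998))
0.33 (array([ 65.1, -23.2,   3.3]), np.float64(0.3298))
0.35 (array([ 67.3, -23.6,   3.3]), np.float64(0.3498))
```

View pics/pre.png

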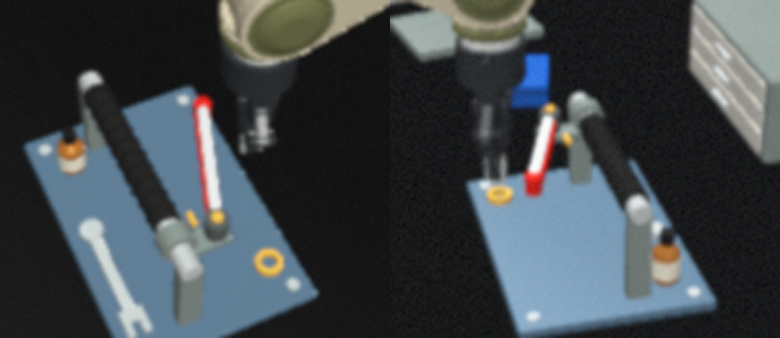

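View pics/prew.png

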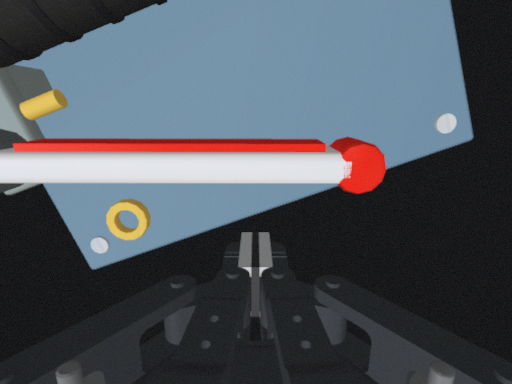

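The wrist view shows the fingers (256,240) squarely facing the lever's outer face (row 180), with clear space between. I'll advance, turning with the lever.

apply_moves(
  plan=[
    {"tx":14,"ty":-5,"tz":3,"rx":0,"ry":0,"rz":0,"jaw":-1},
    {"tx":24,"ty":-8,"tz":3,"rx":0,"ry":0,"rz":0,"jaw":-1},
    {"tx":31,"ty":-11,"tz":3,"rx":0,"ry":0,"rz":0,"jaw":-1},
    {"tx":36,"ty":-13,"tz":3,"rx":0,"ry":0,"rz":0.05,"jaw":-1},
    {"tx":41,"ty":-16,"tz":3,"rx":0,"ry":0,"rz":0.1,"jaw":-1},
    {"tx":46,"ty":-18,"tz":3,"rx":0,"ry":0,"rz":0.15,"jaw":-1},
    {"tx":51,"ty":-20,"tz":3,"rx":0,"ry":0,"rz":0.2,"jaw":-1},
    {"tx":51,"ty":-20,"tz":3,"rx":0,"ry":0,"rz":0.2,"jaw":-1},
  ],
)

```text
time_s: 3.2
position: [0.5977, 0.0206, 0.1048]
tool_rot: [[0.988, -0.155, 0.001], [-0.155, -0.988, 0.002], [0.001, -0.002, -1.0]]
ft_force: [-4.8, 2.6, 2.6]
grip_width: 0.0
```

```bash
cat >> h.py <<'E'
def go(tag):
    import cv2
    st()
    for q,off in((0,0),(.25,0),(.3,0),(.33,0),(.35,0)): print(q,tgt(q,off,.1))
    cv2.imwrite(f"pics/{tag}.png",env.get_image("wrist")["image"][:,:,::-1])
E
python3 -c "
from h import *
go('w1')"
```

```text
t 3.2 pos [0.5977 0.0206 0.1048] F [-4.75  2.59  2.64] w 0.0 z [ 0.0013  0.0016 -1.    ]
0 (array([-22.9,   9.2,  -4.8]), np.float64(-0.201))
0.25 (array([ 2.8, -1.2, -4.8]), np.float64(0.049))
0.3 (array([ 8.2, -2.5, -4.8]), np.float64(0.099))
0.33 (array([11.5, -3.2, -4.8]), np.float64(0.129))
0.35 (array([13.7, -3.5, -4.8]), np.float64(0.149))
```

View pics/w1.png

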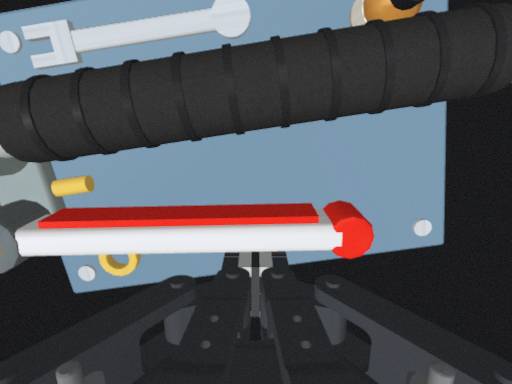

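The lever is partly in and the contact is flat on its outer face. The force of about 5 N fits the spring. Continuing slowly towards the stop.

apply_moves(
  plan=[
    {"tx":3,"ty":-1,"tz":-2,"rx":0,"ry":0,"rz":0.05,"jaw":-1},
    {"tx":6,"ty":-2,"tz":-3,"rx":0,"ry":0,"rz":0.08,"jaw":-1},
    {"tx":8,"ty":-2.5,"tz":-3,"rx":0,"ry":0,"rz":0.1,"jaw":-1},
    {"tx":9.5,"ty":-2.7,"tz":-3,"rx":0,"ry":0,"rz":0.12,"jaw":-1},
    {"tx":9.5,"ty":-2.7,"tz":-3,"rx":0,"ry":0,"rz":0.12,"jaw":-1},
    {"tx":9.5,"ty":-2.7,"tz":-3,"rx":0,"ry":0,"rz":0.12,"jaw":-1},
  ],
)

```text
time_s: 3.85
position: [0.6061, 0.0179, 0.1021]
tool_rot: [[0.999, -0.038, -0.001], [-0.038, -0.999, 0.001], [-0.001, -0.001, -1.0]]
ft_force: [-5.9, 0.3, 2.9]
grip_width: 0.0001
```

```bash
python3 -c "
from h import *
go('w2')"
```

```text
t 3.85 pos [0.6061 0.0179 0.1021] F [-5.94  0.34  2.87] w 0.0001 z [-7.0e-04  1.3e-03 -1.0e+00]
0 (array([-31.4,  11.9,  -2.1]), np.float64(-0.3184))
0.25 (array([-5.6,  1.5, -2.1]), np.float64(-0.0684))
0.3 (array([-0.2,  0.2, -2.1]), np.float64(-0.0184))
0.33 (array([ 3.1, -0.4, -2.1]), np.float64(0.0116))
0.35 (array([ 5.2, -0.8, -2.1]), np.float64(0.0316))
```

View pics/w2.png

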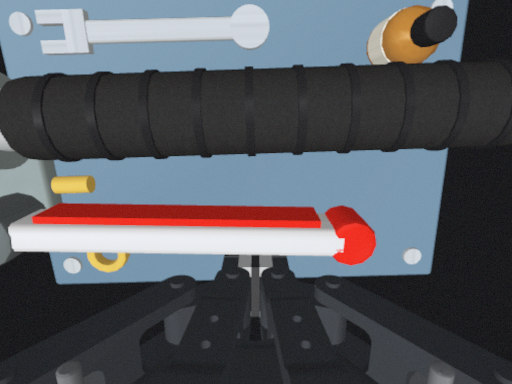

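The lever is now nearly parallel to the bar, at roughly 0.3 rad. From here I'll inch in and watch the force.

apply_moves(
  plan=[
    {"tx":1.5,"ty":-0.2,"tz":-1,"rx":0,"ry":0,"rz":0.01,"jaw":-1},
    {"tx":3,"ty":-0.4,"tz":-1,"rx":0,"ry":0,"rz":0.02,"jaw":-1},
    {"tx":4,"ty":-0.5,"tz":-1,"rx":0,"ry":0,"rz":0.025,"jaw":-1},
    {"tx":4,"ty":-0.5,"tz":-1,"rx":0,"ry":0,"rz":0.03,"jaw":-1},
    {"tx":4,"ty":-0.5,"tz":-1,"rx":0,"ry":0,"rz":0.03,"jaw":-1},
  ],
)

```text
time_s: 4.4
position: [0.6093, 0.0171, 0.1015]
tool_rot: [[1.0, -0.009, -0.002], [-0.009, -1.0, 0.001], [-0.002, -0.001, -1.0]]
ft_force: [-5.4, -1.0, 3.7]
grip_width: 0.0
```

apply_moves(
  plan=[
    {"tx":1,"ty":0,"tz":0,"rx":0,"ry":0,"rz":0,"jaw":-1},
    {"tx":1,"ty":0,"tz":0,"rx":0,"ry":0,"rz":0,"jaw":-1},
    {"tx":1,"ty":0,"tz":0,"rx":0,"ry":0,"rz":0,"jaw":-1},
  ],
)

```text
time_s: 4.7
position: [0.6092, 0.0171, 0.1016]
tool_rot: [[1.0, -0.01, -0.005], [-0.01, -1.0, 0.001], [-0.005, -0.001, -1.0]]
ft_force: [-6.5, 0.2, 2.3]
grip_width: 0.0002
```

```bash
python3 -c "
from h import *
go('w3')"
```

```text
t 4.7 pos [0.6092 0.0171 0.1016] F [-6.53  0.24  2.28] w 0.0002 z [-5.e-03  6.e-04 -1.e+00]
0 (array([-34.4,  12.7,  -1.6]), np.float64(-0.346))
0.25 (array([-8.7,  2.3, -1.6]), np.float64(-0.096))
0.3 (array([-3.3,  1. , -1.6]), np.float64(-0.046))
0.33 (array([-0. ,  0.3, -1.6]), np.float64(-0.016))
0.35 (array([ 2.2, -0.1, -1.6]), np.float64(0.004))
```

View pics/w3.png

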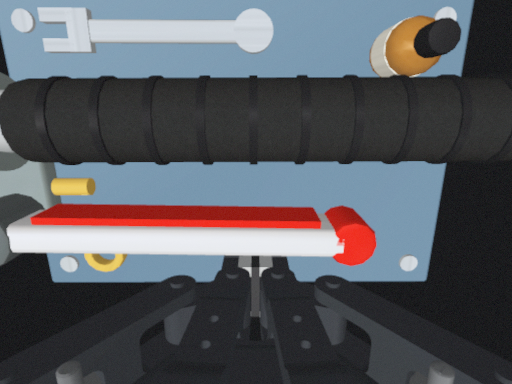

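Each call starts from the measured pose, which lags under load, so that 1 mm step did nothing. Next step is slightly larger.

apply_moves(
  plan=[
    {"tx":1.5,"ty":0,"tz":-1,"rx":0,"ry":0,"rz":0.004,"jaw":-1},
    {"tx":2,"ty":0,"tz":-1,"rx":0,"ry":0,"rz":0.004,"jaw":-1},
    {"tx":2,"ty":0,"tz":-1,"rx":0,"ry":0,"rz":0.004,"jaw":-1},
    {"tx":2,"ty":0,"tz":-1,"rx":0,"ry":0,"rz":0.004,"jaw":-1},
  ],
)

```text
time_s: 5.15
position: [0.6103, 0.017, 0.101]
tool_rot: [[1.0, -0.007, -0.007], [-0.007, -1.0, 0.0], [-0.007, -0.0, -1.0]]
ft_force: [-5.8, -0.4, 4.6]
grip_width: 0.0002
```

apply_moves(
  plan=[
    {"tx":1.5,"ty":0,"tz":0,"rx":0,"ry":0,"rz":0.004,"jaw":-1},
    {"tx":2,"ty":0,"tz":0,"rx":0,"ry":0,"rz":0.004,"jaw":-1},
    {"tx":2,"ty":0,"tz":0,"rx":0,"ry":0,"rz":0.004,"jaw":-1},
    {"tx":2,"ty":0,"tz":0,"rx":0,"ry":0,"rz":0.004,"jaw":-1},
  ],
)

```text
time_s: 5.55
position: [0.6111, 0.0169, 0.101]
tool_rot: [[1.0, -0.005, -0.01], [-0.005, -1.0, -0.0], [-0.01, 0.0, -1.0]]
ft_force: [-7.2, -0.1, 1.9]
grip_width: 0.0001
```

apply_moves(
  plan=[
    {"tx":1.5,"ty":0,"tz":-1,"rx":0,"ry":-0.005,"rz":0,"jaw":-1},
    {"tx":2,"ty":0,"tz":-1,"rx":0,"ry":-0.01,"rz":0,"jaw":-1},
    {"tx":2,"ty":0,"tz":-1,"rx":0,"ry":-0.01,"rz":0,"jaw":-1},
    {"tx":2,"ty":0,"tz":-1,"rx":0,"ry":-0.01,"rz":0,"jaw":-1},
  ],
)

```text
time_s: 5.95
position: [0.6115, 0.0169, 0.1004]
tool_rot: [[1.0, -0.006, -0.003], [-0.006, -1.0, -0.0], [-0.003, 0.0, -1.0]]
ft_force: [-9.3, -0.7, 5.2]
grip_width: 0.0004
```

```bash
python3 -c "
from h import *
go('w4')
import cv2
a=cv2.imread('pics/w4.png')
cv2.imwrite('pics/w4c.png',cv2.resize(a[60:290,0:400],None,fx=2,fy=2,interpolation=cv2.INTER_CUBIC))
"
```

```text
t 5.95 pos [0.6115 0.0169 0.1004] F [-9.34 -0.7   5.22] w 0.0004 z [-3.3e-03 -4.0e-04 -1.0e+00]
0 (array([-36.7,  12.9,  -0.4]), np.float64(-0.3505))
0.25 (array([-11. ,   2.5,  -0.4]), np.float64(-0.1005))
0.3 (array([-5.5,  1.2, -0.4]), np.float64(-0.0505))
0.33 (array([-2.3,  0.6, -0.4]), np.float64(-0.0205))
0.35 (array([-0.1,  0.2, -0.4]), np.float64(-0.0005))
```

View pics/w4c.png

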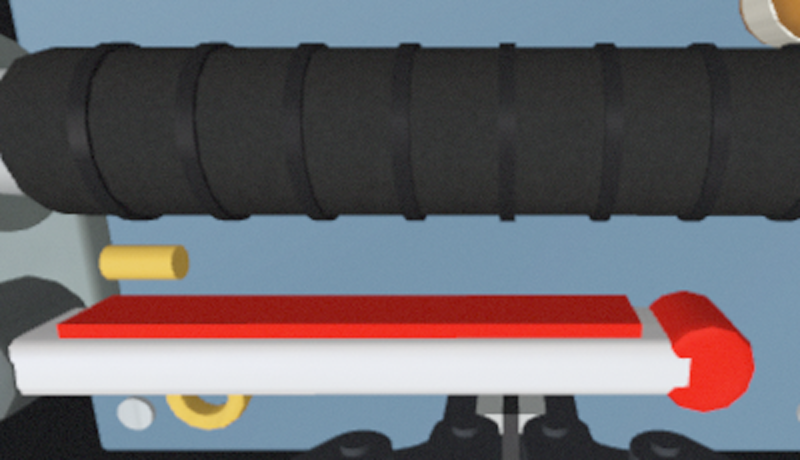

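The lever and bar look parallel, and the force has risen above the spring's 6.5 N. One more small step will confirm the stop.

apply_moves(
  plan=[
    {"tx":1.5,"ty":0,"tz":-1,"rx":0,"ry":-0.003,"rz":0,"jaw":-1},
    {"tx":2,"ty":0,"tz":-1,"rx":0,"ry":-0.003,"rz":0,"jaw":-1},
    {"tx":2,"ty":0,"tz":-1,"rx":0,"ry":-0.003,"rz":0,"jaw":-1},
    {"tx":2,"ty":0,"tz":-1,"rx":0,"ry":-0.003,"rz":0,"jaw":-1},
  ],
)

```text
time_s: 6.4
position: [0.6116, 0.0169, 0.0999]
tool_rot: [[1.0, -0.007, -0.004], [-0.007, -1.0, -0.001], [-0.004, 0.001, -1.0]]
ft_force: [-11.7, -0.2, 7.7]
grip_width: -0.0002
```

```bash
python3 -c "
from h import *
go('w5')
import cv2
a=cv2.imread('pics/w5.png')
cv2.imwrite('pics/w5c.png',cv2.resize(a[60:290,0:400],None,fx=2,fy=2,interpolation=cv2.INTER_CUBIC))
"
```

```text
t 6.4 pos [0.6116 0.0169 0.0999] F [-11.7   -0.15   7.7 ] w -0.0002 z [-4.5e-03 -6.0e-04 -1.0e+00]
0 (array([-36.8,  12.9,   0.1]), np.float64(-0.3495))
0.25 (array([-11.1,   2.5,   0.1]), np.float64(-0.0995))
0.3 (array([-5.7,  1.2,  0.1]), np.float64(-0.0495))
0.33 (array([-2.4,  0.6,  0.1]), np.float64(-0.0195))
0.35 (array([-0.2,  0.2,  0.1]), np.float64(0.0005))
```

View pics/w5c.png

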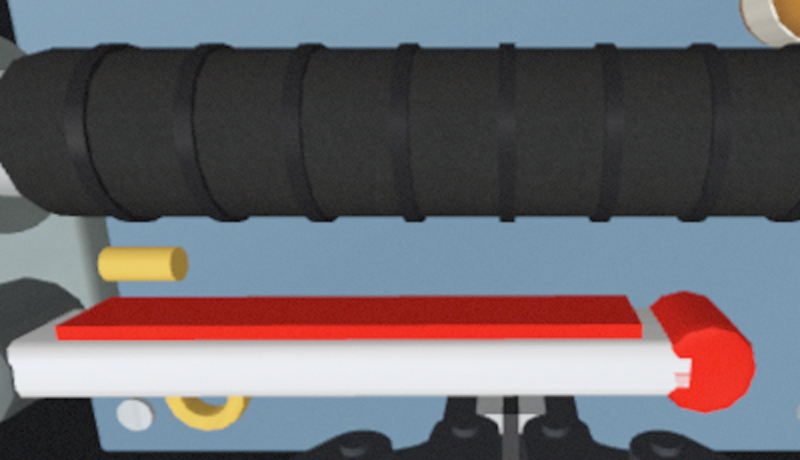

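The stop is confirmed: 0.1 mm of movement for +2.4 N, at tool x = 0.6116, within 0.2 mm of the model. I'll hold about a second at a slightly lower load.

apply_moves(
  plan=[
    {"tx":1.4,"ty":0,"tz":0.5,"rx":0,"ry":-0.004,"rz":0,"jaw":-1},
    {"tx":1.4,"ty":0,"tz":0.5,"rx":0,"ry":-0.004,"rz":0,"jaw":-1},
    {"tx":1.4,"ty":0,"tz":0.5,"rx":0,"ry":-0.004,"rz":0,"jaw":-1},
    {"tx":1.4,"ty":0,"tz":0.5,"rx":0,"ry":-0.004,"rz":0,"jaw":-1},
    {"tx":1.4,"ty":0,"tz":0.5,"rx":0,"ry":-0.004,"rz":0,"jaw":-1},
    {"tx":1.4,"ty":0,"tz":0.5,"rx":0,"ry":-0.004,"rz":0,"jaw":-1},
    {"tx":1.4,"ty":0,"tz":0.5,"rx":0,"ry":-0.004,"rz":0,"jaw":-1},
    {"tx":1.4,"ty":0,"tz":0.5,"rx":0,"ry":-0.004,"rz":0,"jaw":-1},
    {"tx":1.4,"ty":0,"tz":0.5,"rx":0,"ry":-0.004,"rz":0,"jaw":-1},
    {"tx":1.4,"ty":0,"tz":0.5,"rx":0,"ry":-0.004,"rz":0,"jaw":-1},
  ],
)

```text
time_s: 7.45
position: [0.6113, 0.0169, 0.1001]
tool_rot: [[1.0, -0.008, -0.005], [-0.008, -1.0, -0.001], [-0.005, 0.001, -1.0]]
ft_force: [-8.2, 0.1, 0.2]
grip_width: -0.0003
```

```bash
python3 -c "
from h import *
st()
for q,off in((.25,0),(.15,0),(0,0),(0,.03)): print(q,tgt(q,off,.1))"
```

```text
t 7.45 pos [0.6113 0.0169 0.1001] F [-8.2   0.08  0.22] w -0.0003 z [-4.9e-03 -6.0e-04 -1.0e+00]
0.25 (array([-10.8,   2.5,  -0.1]), np.float64(-0.0983))
0.15 (array([-21.4,   5.9,  -0.1]), np.float64(-0.1983))
0 (array([-36.5,  12.9,  -0.1]), np.float64(-0.3483))
0 (array([-64.6,  23.4,  -0.1]), np.float64(-0.3483))
```

Held at about 8 N. Now I'll retreat with the lever to 30 mm off its rest position.

apply_moves(
  plan=[
    {"tx":-5,"ty":1,"tz":0,"rx":0,"ry":-0.005,"rz":-0.05,"jaw":-1},
    {"tx":-11,"ty":2.5,"tz":0,"rx":0,"ry":-0.005,"rz":-0.1,"jaw":-1},
    {"tx":-16,"ty":4,"tz":0,"rx":0,"ry":-0.005,"rz":-0.15,"jaw":-1},
    {"tx":-21,"ty":6,"tz":0,"rx":0,"ry":-0.005,"rz":-0.2,"jaw":-1},
    {"tx":-27,"ty":8,"tz":0,"rx":0,"ry":-0.005,"rz":-0.25,"jaw":-1},
    {"tx":-32,"ty":10.5,"tz":0,"rx":0,"ry":-0.005,"rz":-0.3,"jaw":-1},
    {"tx":-38,"ty":13,"tz":0,"rx":0,"ry":-0.005,"rz":-0.35,"jaw":-1},
    {"tx":-46,"ty":16,"tz":0,"rx":0,"ry":-0.005,"rz":-0.35,"jaw":-1},
    {"tx":-56,"ty":20,"tz":0,"rx":0,"ry":-0.005,"rz":-0.35,"jaw":-1},
    {"tx":-65,"ty":23,"tz":0,"rx":0,"ry":-0.005,"rz":-0.35,"jaw":-1},
    {"tx":-65,"ty":23,"tz":0,"rx":0,"ry":-0.005,"rz":-0.35,"jaw":-1},
    {"tx":-65,"ty":23,"tz":0,"rx":0,"ry":-0.005,"rz":-0.35,"jaw":-1},
  ],
)

```text
time_s: 8.65
position: [0.5464, 0.0399, 0.1003]
tool_rot: [[0.937, -0.35, 0.001], [-0.35, -0.937, 0.0], [0.001, -0.0, -1.0]]
ft_force: [0.6, -0.1, -0.5]
grip_width: 0.0002
```

apply_moves(
  plan=[
    {"tx":0,"ty":0,"tz":0,"rx":0,"ry":0,"rz":0,"jaw":-1},
    {"tx":0,"ty":0,"tz":0,"rx":0,"ry":0,"rz":0,"jaw":-1},
    {"tx":0,"ty":0,"tz":0,"rx":0,"ry":0,"rz":0,"jaw":-1},
  ],
)

```text
time_s: 8.95
position: [0.5466, 0.0398, 0.1002]
tool_rot: [[0.937, -0.35, 0.001], [-0.35, -0.937, 0.0], [0.001, -0.0, -1.0]]
ft_force: [0.4, -0.3, 0.3]
grip_width: -0.0001
```

```bash
python3 -c "
from h import *
go('w6')
for q in (.1,.2,.3,.335): print(q,tgt(q,0,.1))"
```

```text
t 8.95 pos [0.5466 0.0398 0.1002] F [ 0.44 -0.28  0.3 ] w -0.0001 z [ 8.e-04  0.e+00 -1.e+00]
0 (array([ 28.2, -10. ,  -0.2]), np.float64(0.0014))
0.25 (array([ 53.9, -20.4,  -0.2]), np.float64(0.2514))
0.3 (array([ 59.3, -21.7,  -0.2]), np.float64(0.3014))
0.33 (array([ 62.6, -22.3,  -0.2]), np.float64(0.3314))
0.35 (array([ 64.8, -22.7,  -0.2]), np.float64(0.3514))
0.1 (array([ 38.2, -14.9,  -0.2]), np.float64(0.1014))
0.2 (array([ 48.6, -18.9,  -0.2]), np.float64(0.2014))
0.3 (array([ 59.4, -21.7,  -0.2]), np.float64(0.3014))
0.335 (array([ 63.2, -22.5,  -0.2]), np.float64(0.3364))
```

View pics/w6.png

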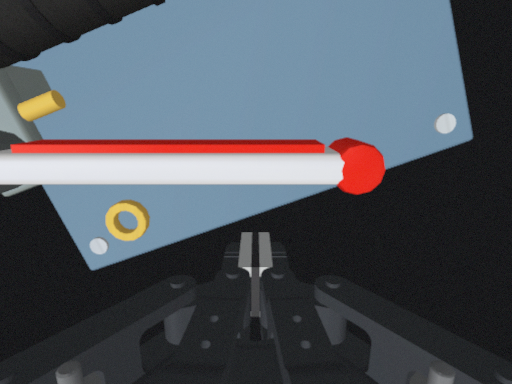

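The lever is fully back out, identical to the first view, and the fingers are clear of it. Now the second press.

apply_moves(
  plan=[
    {"tx":12,"ty":-4,"tz":0,"rx":0,"ry":0,"rz":0,"jaw":-1},
    {"tx":22,"ty":-8,"tz":0,"rx":0,"ry":0,"rz":0,"jaw":-1},
    {"tx":28,"ty":-10,"tz":0,"rx":0,"ry":0,"rz":0,"jaw":-1},
    {"tx":33,"ty":-12,"tz":0,"rx":0,"ry":0,"rz":0.05,"jaw":-1},
    {"tx":38,"ty":-15,"tz":0,"rx":0,"ry":0,"rz":0.1,"jaw":-1},
    {"tx":43,"ty":-17,"tz":0,"rx":0,"ry":0,"rz":0.15,"jaw":-1},
    {"tx":48,"ty":-19,"tz":0,"rx":0,"ry":0,"rz":0.2,"jaw":-1},
    {"tx":54,"ty":-20.5,"tz":0,"rx":0,"ry":0,"rz":0.25,"jaw":-1},
    {"tx":58,"ty":-21.5,"tz":0,"rx":0,"ry":0,"rz":0.3,"jaw":-1},
    {"tx":61,"ty":-22,"tz":0,"rx":0,"ry":0,"rz":0.33,"jaw":-1},
    {"tx":63,"ty":-22.5,"tz":0,"rx":0,"ry":0,"rz":0.35,"jaw":-1},
    {"tx":63,"ty":-22.5,"tz":0,"rx":0,"ry":0,"rz":0.35,"jaw":-1},
  ],
)

```text
time_s: 10.2
position: [0.6086, 0.0173, 0.0998]
tool_rot: [[1.0, -0.007, -0.003], [-0.007, -1.0, 0.001], [-0.003, -0.001, -1.0]]
ft_force: [-5.9, -0.8, 2.3]
grip_width: 0.0
```

apply_moves(
  plan=[
    {"tx":2,"ty":-0.2,"tz":0,"rx":0,"ry":-0.003,"rz":0,"jaw":-1},
    {"tx":3,"ty":-0.3,"tz":0,"rx":0,"ry":-0.003,"rz":0,"jaw":-1},
    {"tx":3.7,"ty":-0.4,"tz":0,"rx":0,"ry":-0.003,"rz":0,"jaw":-1},
    {"tx":4.2,"ty":-0.4,"tz":0.3,"rx":0,"ry":-0.003,"rz":0,"jaw":-1},
    {"tx":4.2,"ty":-0.4,"tz":0.3,"rx":0,"ry":-0.003,"rz":0,"jaw":-1},
    {"tx":4.2,"ty":-0.4,"tz":0.3,"rx":0,"ry":-0.003,"rz":0,"jaw":-1},
    {"tx":4.2,"ty":-0.4,"tz":0.3,"rx":0,"ry":-0.003,"rz":0,"jaw":-1},
    {"tx":4.2,"ty":-0.4,"tz":0.3,"rx":0,"ry":-0.003,"rz":0,"jaw":-1},
  ],
)

```text
time_s: 11.0
position: [0.6113, 0.0171, 0.0998]
tool_rot: [[1.0, -0.007, -0.004], [-0.007, -1.0, 0.001], [-0.004, -0.001, -1.0]]
ft_force: [-6.8, 0.3, 2.6]
grip_width: 0.0001
```

```bash
python3 -c "
from h import *
go('w7')
import cv2
a=cv2.imread('pics/w7.png');b=cv2.imread('pics/w5.png')
cv2.imwrite('pics/w7c.png',np.vstack([cv2.resize(x[130:290,0:400],None,fx=1.8,fy=1.8,interpolation=cv2.INTER_CUBIC) for x in (a,b)]))
"
```

```text
t 11.0 pos [0.6113 0.0171 0.0998] F [-6.85  0.26  2.6 ] w 0.0001 z [-0.0041  0.001  -1.    ]
0 (array([-36.5,  12.7,   0.2]), np.float64(-0.3492))
0.25 (array([-10.8,   2.3,   0.2]), np.float64(-0.0992))
0.3 (array([-5.4,  1. ,  0.2]), np.float64(-0.0492))
0.33 (array([-2.1,  0.4,  0.2]), np.float64(-0.0192))
0.35 (array([0.1, 0. , 0.2]), np.float64(0.0008))
```

View pics/w7c.png

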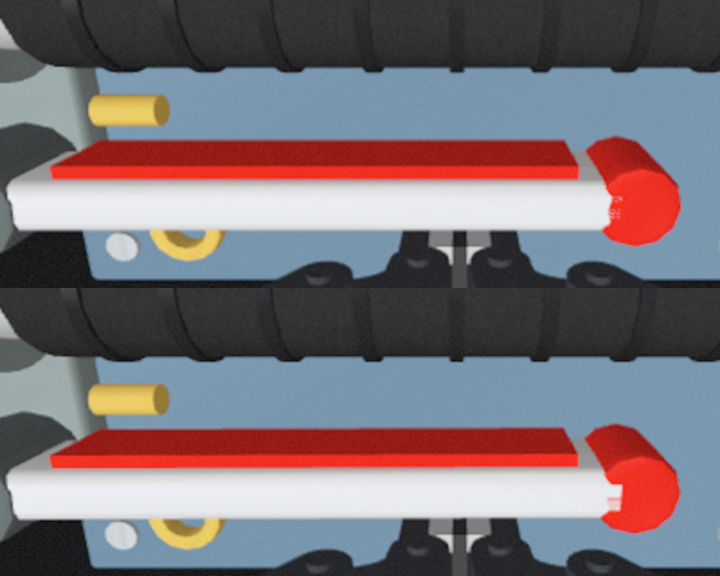

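The view matches the first press at its stop. I'll press slightly firmer for margin and hold.

apply_moves(
  plan=[
    {"tx":1.7,"ty":0,"tz":0,"rx":0,"ry":-0.004,"rz":0,"jaw":-1},
    {"tx":1.7,"ty":0,"tz":0,"rx":0,"ry":-0.004,"rz":0,"jaw":-1},
    {"tx":1.7,"ty":0,"tz":0,"rx":0,"ry":-0.004,"rz":0,"jaw":-1},
    {"tx":1.7,"ty":0,"tz":0,"rx":0,"ry":-0.004,"rz":0,"jaw":-1},
    {"tx":1.7,"ty":0,"tz":0,"rx":0,"ry":-0.004,"rz":0,"jaw":-1},
    {"tx":1.7,"ty":0,"tz":0,"rx":0,"ry":-0.004,"rz":0,"jaw":-1},
    {"tx":1.7,"ty":0,"tz":0,"rx":0,"ry":-0.004,"rz":0,"jaw":-1},
    {"tx":1.7,"ty":0,"tz":0,"rx":0,"ry":-0.004,"rz":0,"jaw":-1},
  ],
)

```text
time_s: 11.85
position: [0.6114, 0.0171, 0.0997]
tool_rot: [[1.0, -0.007, -0.005], [-0.007, -1.0, 0.001], [-0.005, -0.001, -1.0]]
ft_force: [-9.0, -0.4, 6.3]
grip_width: -0.0001
```

Run:
```python
from h import *
import cv2
st()
ims=[]
for n,(x,y,w,h) in {"scene":(185,140,150,150),"side":(195,110,150,150)}.items():
    a=env.get_image(n)["image"][y:y+h,x:x+w,::-1]; ims.append(cv2.resize(a,None,fx=2.6,fy=2.6,interpolation=cv2.INTER_CUBIC))
cv2.imwrite("pics/end.png",np.hstack(ims));st()
```

```text
t 11.85 pos [0.6114 0.0171 0.0997] F [-8.98 -0.44  6.29] w -0.0001 z [-0.0045  0.0011 -1.    ]
t 11.95 pos [0.6114 0.0171 0.0997] F [-8.19 -0.79  4.89] w 0.0 z [-0.0044  0.0011 -1.    ]
```

View pics/end.png

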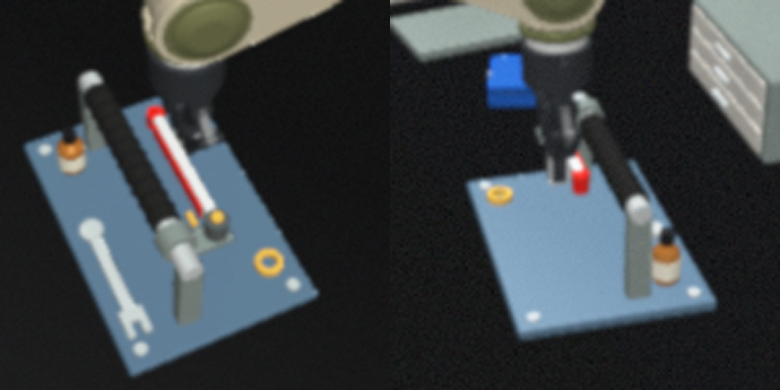

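The lever is parallel to the bar, the fingers are on its outer side only, and the objects on the plate haven't moved. Handing in.

```bash
python3 -c "
from h import *
print(env.close_job())"
```

```text
the job is handed in; nothing more can be done
None
```

I pressed the lever to its stop twice with the flank of the shut fingers, on its outer face only. The job was handed in at about 12 s with the lever still held in.

- **First press:** the stop showed as 0.1 mm of travel for 2.4 N more force, at tool x = 0.6116 m. The force there peaked at about 12 N sideways and 8 N upward, the upward part probably friction. I then held it for about 1 s at about 8 N.
- **Release:** I backed the fingers about 30 mm clear. The wrist picture matched the first one of the lever at rest.
- **Second press:** it ended at tool x = 0.6114 m with 8–9 N along x, against 6.5 N from the spring. At that position the model puts the joint at about 0.35 rad. The wrist picture taken just before the final slight push matched the first press at its stop.
- **Surroundings:** in the last pictures the lever is parallel to the bar with the gap open. The spanner, oil bottle and lock ring have not moved. I did not compare the objects on the bench one by one, but the arm passed well above them.

The first two move calls were refused because rows must carry all seven values, and nothing moved then. No check failed or disagreed. An upward force of about 5 N remained on the fingers at the end.

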